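Tuck the dust flap of a keycap cassette

ROBOT

A 6-joint arm with a two-finger parallel gripper is mounted at the origin on the work surface. World frame = base frame: x ahead of the robot, y to its left, z up, the work surface at z = 0. Lengths are in m, angles in rad, forces in N, time in s.
With the tool pointing down it reaches from about 0.3 to 0.875 m from the base axis. Payload 6.4 kg.
Tool frame: the origin (TCP) lies at the very end of the fingers, on their centre line; the grasp point (between the pads) lies 19 mm behind it (ctrl.hold_point_z is the distance from the TCP to the grasp point, in m); y points along the fingers, x is the direction in which the jaws open and shut, and the axes are right-handed (so a half turn about y gives the same grasp; the last joint's range is limited). The gripper opens to 85 mm and grips with 20 to 120 N. Pads are 22 mm wide; open, the fingers measure 114 mm over their backs; the gripper's body (76 mm by 85 mm) begins 54 mm behind the grasp point. The pads swing forward as they close: fully open they stand 13 mm farther back than shut.
Start: joints at [-1.476, 0.181, 1.607, -0, 1.354, -0.206], TCP at [0.17, -0.549, 0.231] pointing down, gripper open.
Joint ranges: [-2.99, 2.99], [-0.89, 2.07], [0.3, 2.58], [-1.14, 4.28], [0, 2.63], [-3.12, 3.12]. Speed limits (rad/s): [2.57, 2.57, 3.01, 3.14, 3.14, 3.14].

INTERFACE

Orientations are given as a unit quaternion [w, x, y, z].
In Python, from bench import ctrl, imaging gives the robot as it stands.
- The arm moves only by the shell command python3 -m jog 'ROWS'. ROWS is JSON, a list of rows, each a list of 3 entries, a list of its own where there are three numbers: the shift along the tool's x, y, z in cm, then the turn, a rotation vector about the tool's x, y, z in rad, then the finger opening in cm, from 0 to 8.54. A call has 1 to 12 rows; each row shifts and turns the pose as measured when the row begins, along the tool's axes as they then stand; what a row does not reach is not made up. A row lasts 1/12 s, in which the tool goes at most 41.7 mm and 7.16 degrees, less where a joint would pass 70% of its speed; a pose out of reach is approached as far as the arm can. A call is refused whole if a number of a shift passes 4.17 or a number of a turn 0.125, either way. A call with a gripper value outside its range is refused whole. The fingers move at their own pace and stop on an object; the grip force is fixed at half the most. Time passes only in rows, so rows that do not move let the fingers close. It gives the time, the measured TCP pose, the force and the opening at its end, in the units of the state.
- ctrl.get_obs(): the state, without advancing time (a new reading comes with each control period).
- imaging.camera(name): name is "side" or "top"; returns a dict with "frame" (480x640x3 uint8, red, green, blue), "depth" (480x640 float32, m along the optical axis (not along the pixel's ray), 0 where there is no reading), "K" (3x3 intrinsics, pixels), "k1" (the pictures are not rectified: a ray, as slopes to the right and down, at radius r is drawn at 1 + k1 r^2 times it, then the intrinsics apply), "R" (3x3) and "t" (3): a world point X has camera coordinates R X + t. Camera axes: x right, y down, z forward; pixel columns grow to the right and rows downward; lengths in m; the calibration is good to about 2 mm. A picture is of the moment at which its call begins.
- ctrl.hand_in(): hands the job in, once; it reports no verdict.
The state is a dict: "time_s": time; "q": joint angles; "dq": joint speeds; "joint_efforts": joint torques, N m; "eef_pos": TCP position; "eef_rot": TCP orientation; "wrist_force": force on the tool from outside, world axes, zero at the start; "torque": the same for the moment, N m; "opening": opening from 0.0 (shut) to 1.0 (fully open).
Only numpy, scipy, OpenCV 4.12 (cv2) and the standard library are available. Lean on these libraries where they do the work, as an engineer would, in place of code of your own. Each camera call takes 0.05 s, during which the arm holds its last target. There are 200 camera calls.

TASK

Close the grey steel keycap cassette: with shut fingertips, push its standing steel dust flap over until it lies flat on the cassette, then keep it down and push it along until its free edge is tucked fully home beneath the retaining lip, and come away leaving it held there. Only touch and push, gently: pinch and lift nothing, and leave the calculator, charger brick, cup and coin tray where they stand.

Things in the scene. Friction and masses are not known exactly. Their poses are not given: they have to be found in the camera images.
- cassette: Grey steel open box of keycaps in rows, screwed to the counter: 100 mm (its x) by 136 mm (its y), rim 40 mm high. Origin: centre of the underside; z up. A steel dust flap is hinged near its +y end and closes towards -y, where the lip is. Hinge ears on the side walls are 48 mm high, y = 33 to 73 mm. At yaw 0 its -y points to the robot's right.
- tab_hinge (a joint): Flap angle: 0 flat on the cassette, 1.57 upright, 1.9 leaning back at the stop (starts 1.6 to 1.9). Hinge axis along the cassette's x, 42 mm above the counter, at cassette y = 55 mm minus tab_slide. A light spring opens the flap: unless held down or tucked it rises again (0.3 N at the free edge holds it flat, under 2 N at mid-length pushes it over).
- tab_slide (a joint): How far the hinge pin is pushed in its slots along the cassette's -y: 0 back (0 to 3 mm at the start), 0.020 m fully home at the stop. It takes about 3 N and stays where it is left. With the flap flat, at 0 the free edge lies 8 mm short of the lip and at 0.020 it is 12 mm beneath it.
- tab_edge (a point): Middle of the flap's free edge, 100 mm from the hinge axis, in mid-thickness. Its axes: -y from hinge to edge, z out of the outer face. The flap is 3 mm thick steel, 84 mm wide, its last 20 mm a tongue 60 mm wide. Flat, its outer (then upper) face is 43.5 mm above the counter.
- tab_rib (a point): On the outer face (facing the cassette's +y when the flap stands), 60 mm from the hinge axis: foot of the thumb rib's face that looks towards the hinge; fingertips pushing on this face slide the flat flap home. The rib is 60 mm long across the flap, 9 mm high, 6 mm thick. Axes as tab_edge.
- lip (a point): Middle of the lip's inner lower edge, at cassette y = -53 mm, 49 mm above the counter. The lip is a steel strip 70 mm wide (cassette x) on the -y end wall, overhanging inward from y = -68 to -53 mm, 4 mm thick. It is solid: the flap's tongue cannot pass down through it. Axes as the cassette's.
- calculator: Silver desk calculator with black keys, 150 x 85 x 27 mm, loose, to be left alone. Origin: centre of the underside.
- charger: Black plastic charger brick, 60 x 85 x 42 mm, loose, to be left alone. Origin: centre of the underside.
- cup: White porcelain cup with a handle, 76 mm across, 70 mm high, loose, to be left alone. Origin: centre of the underside.
- coin_tray: Copper coin tray with four compartments, 110 x 150 x 22 mm, loose, to be left alone. Origin: centre of the underside.

How it is judged:
By the outcome, as a careful person would: the job done as asked, in the order asked, and still so for the second after the job is handed in, with the robot touching nothing.
It also fails if it takes over 42 s, if anything falls off the work surface, if the arm or the gripper's body presses on something with over 40 N, if the wrist force passes 120 N, or if a joint passes its speed limit or range.

## Working session

There is one attempt and no reset: what is moved stays moved. The work goes in short steps, Python scripts to look and compute and a shell command to move; the robot and the scene stay as the last step left them, time stands still between calls to the robot, and variables do not carry over. Pictures are saved under pics/ and viewed, about 8 in all and at most 12, crops included, and the job is handed in when it is done.

```bash
mkdir -p pics; cat > h.py <<'E'
import numpy as np, cv2
from bench import ctrl, imaging
def ray(c,u,v):
    K=c["K"]; d=np.array([(u-K[0,2])/K[0,0],(v-K[1,2])/K[1,1]]); s=d.copy()
    for _ in range(20): s=d/(1+c["k1"]*(s@s))
    R=np.array(c["R"]); t=np.array(c["t"])
    return -R.T@t, R.T@np.array([s[0],s[1],1.])
def on_z(c,u,v,z):
    o,d=ray(c,u,v); return o+d*(z-o[2])/d[2]
def on_depth(c,u,v):
    o,d=ray(c,u,v); return o+d*c["depth"][int(v),int(u)]
def proj(c,X):
    p=np.array(c["R"])@X+np.array(c["t"]); s=p[:2]/p[2]; s=s*(1+c["k1"]*(s@s)); K=c["K"]
    return K[0,0]*s[0]+K[0,2],K[1,1]*s[1]+K[1,2]
def snap(n,save):
    c=imaging.camera(n); cv2.imwrite(f"pics/{save}.png",c["frame"][:,:,::-1]); return c
E
python3 - <<'E'
from h import *
import pickle
for n in("top","side"):
    c=snap(n,n+"0"); pickle.dump(c,open(n+"0.pkl","wb")); o,d=ray(c,320,240); print(n,o.round(3),d.round(3),c["K"][0,0],c["k1"],(c["depth"]>0).mean())
s=ctrl.get_obs(); print(s); print(ctrl.hold_point_z)
E
ls
```

```text
top [ 0.504 -0.019  1.41 ] [ 0.112  0.024 -0.993] 580.293672039991 -0.13794663348704672 0.9960221354166666
side [0.013 0.678 0.64 ] [ 0.557 -0.643 -0.526] 550.3865206833113 -0.1276627178918508 0.9959049479166666
{'time_s': 0.1, 'q': array([-1.47626047e+00,  1.81493805e-01,  1.60788831e+00, -8.59696910e-06,
        1.35379067e+00, -2.06283152e-01]), 'dq': array([ 0.0002377 ,  0.00039012, -0.00244606,  0.00198365,  0.00043557,
       -0.00023886]), 'joint_efforts': array([ 2.30580645e-04, -4.45877588e+01, -3.52237844e+01, -3.18665607e-04,
        4.15748247e-03,  2.39872600e-05]), 'eef_pos': array([ 0.17035043, -0.54867739,  0.23046854]), 'eef_rot': array([ 0.56969112, -0.56886213,  0.41980729, -0.41905816]), 'wrist_force': array([-0.39402543,  0.41635208,  0.4635379 ]), 'torque': array([-0.02405808, -0.00934893,  0.0064546 ]), 'opening': 0.9989397095742029}
0.0187
h.py
pics
side0.pkl
top0.pkl
```

View pics/top0.png

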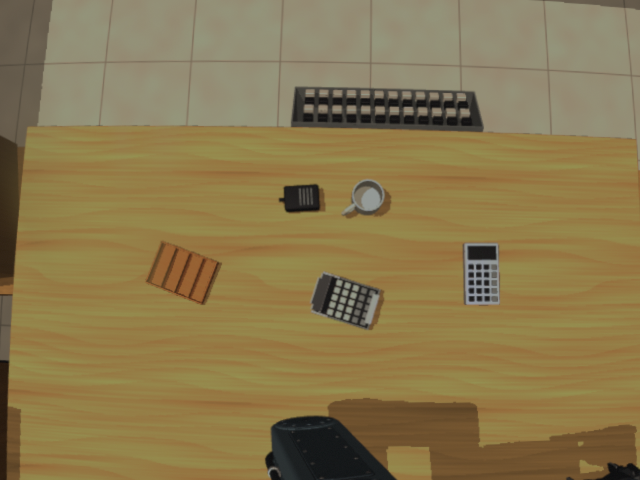

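View pics/side0.png

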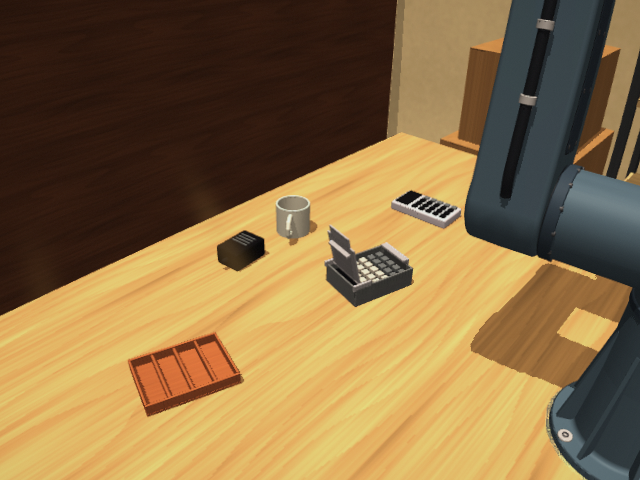

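The top view shows the cassette at about (347,301), with its flap end on the left at (322,293) and the lip on the right at (372,310). The side view shows the flap standing at (343,255) and the lip at (397,255). Next I measure the pose.

```bash
python3 - <<'E'
from h import *
import pickle
T=pickle.load(open("top0.pkl","rb")); S=pickle.load(open("side0.pkl","rb"))
P=np.array([on_depth(T,u,v) for v in range(262,340) for u in range(300,395)])
uv=np.array([(u,v) for v in range(262,340) for u in range(300,395)])
print("table z",np.median(P[P[:,2]<.01,2]))
m=(P[:,2]>.015); k=m.reshape(78,95).astype(np.uint8)
n,l,st,_=cv2.connectedComponentsWithStats(k); b=1+np.argmax(st[1:,4]); m=(l==b).ravel()
print(np.histogram(P[m,2],bins=np.arange(.01,.17,.01)))
low=m&(P[:,2]<.056)&(P[:,2]>.03)
r=cv2.minAreaRect(P[low,:2].astype(np.float32)*1000); print("rect",r)
hi=m&(P[:,2]>.06); print("flap top", P[hi].mean(0), P[hi].min(0),P[hi].max(0), hi.sum())
# side cloud
Q=np.array([on_depth(S,u,v) for v in range(220,310) for u in range(315,420)]); 
q=Q[(Q[:,2]>.035)&(abs(Q[:,0]-.5)<.3)]
print("side cloud >35mm", len(q)); r2=cv2.minAreaRect(q[(q[:,2]<.056),:2].astype(np.float32)*1000); print(r2)
f=q[q[:,2]>.065]; print("flap",len(f),f.min(0),f.max(0)); c=f.mean(0); w,V=np.linalg.eigh(np.cov((f-c).T)); print(c,w,V.T)
np.save("q.npy",q)
a=cv2.resize(T["frame"][262:340,300:395],(475*1,390),interpolation=cv2.INTER_CUBIC)
b=cv2.resize(S["frame"][220:310,315:420],None,fx=5,fy=5,interpolation=cv2.INTER_CUBIC)
a=cv2.resize(a,None,fx=.8,fy=.8); b=cv2.resize(b,None,fx=.76,fy=.76)
o=np.zeros((max(a.shape[0],b.shape[0]),a.shape[1]+b.shape[1],3),np.uint8); o[:a.shape[0],:a.shape[1]]=a;o[:b.shape[0],a.shape[1]:]=b
cv2.imwrite("pics/crop0.png",o[:,:,::-1]); print(o.shape)
E
```

```text
table z 0.0015314591037396408
(array([104, 961, 715, 210, 249,  44,  34,  47,  40,  41,  52,  40,  42,
        32,   0]), array([0.01, 0.02, 0.03, 0.04, 0.05, 0.06, 0.07, 0.08, 0.09, 0.1 , 0.11,
       0.12, 0.13, 0.14, 0.15, 0.16]))
rect ((517.3685913085938, -49.08476257324219), (138.81832885742188, 100.01978302001953), 73.78543090820312)
flap top [0.53419696 0.01021791 0.1211099 ] [ 0.47973071 -0.11671575  0.06008376] [0.57562023 0.03045296 1.41046079] 377
side cloud >35mm 1740
((516.1176147460938, -48.98640441894531), (143.07684326171875, 104.57945251464844), 73.57324981689453)
flap 735 [ 0.49234403 -0.00326652  0.06502803] [0.57742523 0.0329059  0.14152821]
[0.53139239 0.01826168 0.10434478] [7.53806620e-06 4.65822495e-04 5.69204644e-04] [[ 0.26025672  0.94005747 -0.22035969]
 [-0.2631598   0.28864556  0.92055997]
 [-0.92898512  0.1815921  -0.32250728]]
(342, 779, 3)
```

View pics/crop0.png

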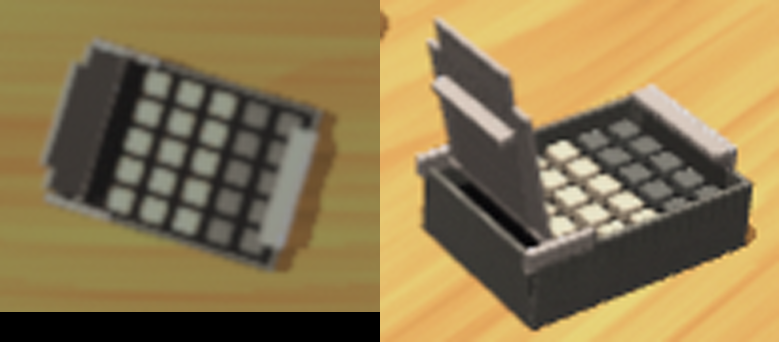

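The crops show the flap leaning back with its rib on the outer (+y) side. In the side crop the lip is at about (685,130) and the ears at (560,250). In the top crop the lip is at about (290,190).

Both views agree on the cassette: centre about (0.517, -0.049), +y axis at about 73.8°, flap angle about 1.79. Next I check the lip and ears in that frame and work out the approach.

```bash
cat >> h.py <<'E'
from scipy.spatial.transform import Rotation as Ro
C=np.array([.517,-.049]); A=np.radians(73.9)
ey=np.array([np.cos(A),np.sin(A),0]); ex=np.array([np.sin(A),-np.cos(A),0]); ez=np.array([0,0,1.])
B=np.c_[ex,ey,ez]
def tow(p): return B@np.array(p)+np.r_[C,0]
def toc(P): return (np.asarray(P)-np.r_[C,0])@B
def tool():
    s=ctrl.get_obs(); q=s["eef_rot"]; return s,Ro.from_quat([q[1],q[2],q[3],q[0]])
def state():
    s,r=tool(); print("t",round(s["time_s"],2),"cass mm",(toc(s["eef_pos"])*1000).round(1),"F cass",(s["wrist_force"]@B).round(1),"open",round(s["opening"],2))
    print("tool axes in cass (cols)\n",(B.T@r.as_matrix()).round(3))
def goal(p,Rg=None):
    s,r=tool(); print("shift cm tool",(r.inv().apply(tow(np.array(p)/1000)-s["eef_pos"])*100).round(2))
    if Rg is not None: print("rotvec tool",(r.inv()*Ro.from_matrix(B@np.array(Rg))).as_rotvec().round(3))
def flap(c,box,zmin=.06):
    Q=np.array([toc(on_depth(c,u,v)) for v in range(box[2],box[3]) for u in range(box[0],box[1])])*1000
    return Q
E
python3 - <<'E'
from h import *
import pickle
T=pickle.load(open("top0.pkl","rb")); S=pickle.load(open("side0.pkl","rb"))
for n,c,b in(("top",T,(300,395,262,340)),("side",S,(315,420,220,310))):
    Q=flap(c,b); fr=c["frame"][b[2]:b[3],b[0]:b[1]].reshape(-1,3)
    L=(abs(Q[:,2]-53)<5)&(Q[:,1]<-40)&(Q[:,1]>-80)&(abs(Q[:,0])<60)
    print(n,"lip top",L.sum(),np.percentile(Q[L],[3,50,97],axis=0).round(1).tolist())
    E=(abs(Q[:,2]-48)<4)&(Q[:,1]>20)&(Q[:,1]<85)&(abs(Q[:,0])>38)&(abs(Q[:,0])<60)
    print(" ears",E.sum(),np.percentile(Q[E],[3,50,97],axis=0).round(1).tolist())
    F=(Q[:,2]>60)&(Q[:,2]<160)&(Q[:,1]>30)&(Q[:,1]<110)&(abs(Q[:,0])<60)
    print(" flap",np.percentile(Q[F],[1,50,99],axis=0).round(1).tolist())
    if n=="side":
        f=Q[F]; k=(f[:,2]>65)&(f[:,2]<95)
        p=np.polyfit(f[k,2],f[k,1],1); print("outer face y at z=42",np.polyval(p,42),"lean",np.arctan(p[0]))
state()
goal([0,135,200],[[1,0,0],[0,0,1],[0,-1,0]])
goal([0,135,200],[[-1,0,0],[0,0,-1],[0,-1,0]])
goal([0,135,200],[[0,0,1],[1,0,0],[0,-1,0]][:])
E
```

```text
top lip top 186 [[-32.5, -68.9, 49.2], [-0.3, -61.6, 54.2], [33.8, -54.3, 57.7]]
 ears 74 [[-48.3, 24.5, 44.5], [39.5, 50.4, 48.9], [48.7, 67.9, 51.7]]
 flap [[-39.7, 52.6, 61.1], [0.2, 63.2, 105.4], [40.1, 74.1, 143.8]]
side lip top 196 [[-35.4, -70.6, 48.8], [-3.8, -61.3, 52.5], [33.3, -54.2, 54.9]]
 ears 98 [[-51.4, 35.8, 44.3], [-47.3, 56.1, 47.0], [48.9, 70.3, 50.1]]
 flap [[-42.2, 57.2, 60.9], [-6.5, 69.4, 104.7], [40.8, 77.1, 140.1]]
outer face y at z=42 53.781991540457355 lean 0.21024317276341126
t 0.1 cass mm [-194.5 -576.2  230.5] F cass [-0.5  0.3  0.5] open 1.0
tool axes in cass (cols)
 [[ 0.55  -0.001  0.835]
 [-0.835  0.001  0.55 ]
 [-0.002 -1.     0.   ]]
shift cm tool [-48.73   3.14  55.33]
rotvec tool [-0.001 -0.989 -0.001]
shift cm tool [-48.73   3.14  55.33]
rotvec tool [ 1.000e-03  2.153e+00 -1.000e-03]
shift cm tool [-48.73   3.14  55.33]Traceback (most recent call last):
  File "<stdin>", line 18, in <module>
  File "h.py", line 30, in goal
    if Rg is not None: print("rotvec tool",(r.inv()*Ro.from_matrix(B@np.array(Rg))).as_rotvec().round(3))
                                                    ~~~~~~~~~~~~~~^^^^^^^^^^^^^^^^
  File "scipy/spatial/transform/_rotation.pyx", line 1143, in scipy.spatial.transform._rotation.Rotation.from_matrix
ValueError: Non-positive determinant (left-handed or null coordinate frame) in rotation matrix 0: [[ 0.27731465  0.          0.96077915]
 [ 0.96077915  0.         -0.27731465]
 [ 0.         -1.          0.        ]].
```

The lip and ears land within 1–2 mm of the given sizes in both views, and the flap leans about 0.21 rad back, so its angle is about 1.78. I turn the tool to the cassette axes and shut the fingers.

```bash
python3 -m jog '[[[0,-0.3,0],[0,-0.1236,0],0],[[0,-0.3,0],[0,-0.1236,0],0],[[0,-0.3,0],[0,-0.1236,0],0],[[0,0,0],[0,-0.1236,0],0],[[0,0,0],[0,-0.1236,0],0],[[0,0,0],[0,-0.1236,0],0],[[0,0,0],[0,-0.1236,0],0],[[0,0,0],[0,-0.1236,0],0],[[0,0,0],[0,0,0],0]]'
python3 -c "
from h import *
state(); goal([0,130,220],[[1,0,0],[0,0,1],[0,-1,0]])"
```

```text
time_s: 0.85
eef_pos: [0.17, -0.5455, 0.2348]
eef_rot: [0.705, -0.697, 0.094, -0.092]
wrist_force: [0.3, 0.4, 0.5]
opening: -0.003
t 0.85 cass mm [-195.7 -573.2  234.8] F cass [0.2 0.4 0.5] open -0.0
tool axes in cass (cols)
 [[ 1.    -0.004 -0.018]
 [ 0.018  0.011  1.   ]
 [-0.004 -1.     0.011]]
shift cm tool [20.86  2.14 69.93]
rotvec tool [-0.011  0.018 -0.004]
```

```bash
python3 -m jog '[[[1.2,0,4.1],[0,0.018,0],0],[[1.2,0,4.1],[0,0,0],0],[[1.2,0,4.1],[0,0,0],0],[[1.2,0,4.1],[0,0,0],0],[[1.2,0,4.1],[0,0,0],0],[[1.2,0,4.1],[0,0,0],0],[[1.2,0,4.1],[0,0,0],0],[[1.2,0,4.1],[0,0,0],0],[[1.2,0,4.1],[0,0,0],0],[[1.2,0,4.1],[0,0,0],0],[[1.2,0,4.1],[0,0,0],0],[[1.2,0,4.1],[0,0,0],0]]'
python3 -c "
from h import *
state(); goal([0,130,220],[[1,0,0],[0,0,1],[0,-1,0]])"
```

```text
time_s: 1.85
eef_pos: [0.4443, -0.1297, 0.2357]
eef_rot: [0.701, -0.692, 0.124, -0.121]
wrist_force: [1.7, -1.1, 0.4]
opening: 0.006
t 1.85 cass mm [-47.5 -97.6 235.7] F cass [ 2.  -0.5  0.4] open 0.01
tool axes in cass (cols)
 [[ 0.998 -0.006  0.066]
 [-0.066  0.012  0.998]
 [-0.006 -1.     0.012]]
shift cm tool [ 3.24  1.82 23.01]
rotvec tool [-0.012 -0.066 -0.006]
```

```bash
python3 -m jog '[[[0.5,0,3.9],[0,-0.02,0],0],[[0.5,0,3.9],[0,-0.03,0],0],[[0.5,0,3.9],[0,-0.03,0],0],[[0.5,0,3.9],[0,-0.02,0],0],[[0.5,0,3.9],[0,0,0],0],[[0.4,0,3],[0,0,0],0],[[0,0,1],[0,0,0],0],[[0,0,0],[0,0,0],0]]'
python3 -c "
from h import *
state(); goal([0,130,90],[[1,0,0],[0,0,1],[0,-1,0]])"
```

```text
time_s: 2.52
eef_pos: [0.5455, 0.1063, 0.2373]
eef_rot: [0.706, -0.696, 0.095, -0.093]
wrist_force: [-0.1, -0.4, -0.3]
opening: -0.002
t 2.52 cass mm [-15.7 157.1 237.3] F cass [ 0.  -0.4 -0.3] open -0.0
tool axes in cass (cols)
 [[ 1.    -0.005 -0.013]
 [ 0.013  0.014  1.   ]
 [-0.005 -1.     0.014]]
shift cm tool [ 1.61 14.69 -2.94]
rotvec tool [-0.014  0.013 -0.005]
```

```bash
python3 -m jog '[[[0.3,2,0],[-0.014,0.013,0],0],[[0.3,2,0],[0,0,0],0],[[0.3,2,0],[0,0,0],0],[[0.3,2,0],[0,0,0],0],[[0.3,2,0],[0,0,0],0],[[0.1,2,0],[0,0,0],0],[[0,1.5,0],[0,0,0],0],[[0,0.7,-1],[0,0,0],0],[[0,0,-1],[0,0,0],0],[[0,0,-0.5],[0,0,0],0],[[0,0,0],[0,0,0],0]]'
python3 -c "
from h import *
state(); goal([0,95,88],[[1,0,0],[0,0,1],[0,-1,0]])"
```

```text
time_s: 3.43
eef_pos: [0.5506, 0.0685, 0.09]
eef_rot: [-0.697, 0.7, -0.112, 0.107]
wrist_force: [0.0, 0.0, -0.1]
opening: -0.003
t 3.43 cass mm [ -0.3 122.2  90. ] F cass [ 0.   0.  -0.1] open -0.0
tool axes in cass (cols)
 [[ 1.    -0.006  0.03 ]
 [-0.03  -0.004  1.   ]
 [-0.006 -1.    -0.004]]
shift cm tool [ 0.12  0.21 -2.72]
rotvec tool [ 0.004 -0.03  -0.006]
```

```bash
python3 -m jog '[[[0,0,-0.6],[0,-0.015,0],0],[[0,0,-0.6],[0,-0.015,0],0],[[0,0,-0.6],[0,0,0],0],[[0,0,-0.5],[0,0,0],0],[[0,0,-0.5],[0,0,0],0],[[0,0,-0.5],[0,0,0],0],[[0,0,-0.5],[0,0,0],0],[[0,0,-0.5],[0,0,0],0]]'
python3 - <<'E'
from h import *
state(); c=snap("side","side1"); Q=flap(c,(290,440,200,310))
a=c["frame"][180:320,270:450]; cv2.imwrite("pics/c1.png",cv2.resize(a,None,fx=4,fy=4)[:,:,::-1])
E
```

```text
time_s: 4.1
eef_pos: [0.5417, 0.0221, 0.0977]
eef_rot: [-0.699, 0.701, -0.099, 0.103]
wrist_force: [0.0, 0.6, 1.2]
opening: -0.002
t 4.1 cass mm [ 4.  75.1 97.7] F cass [-0.1  0.6  1.2] open -0.0
tool axes in cass (cols)
 [[ 1.     0.007  0.005]
 [-0.005 -0.002  1.   ]
 [ 0.007 -1.    -0.001]]
```

View pics/c1.png

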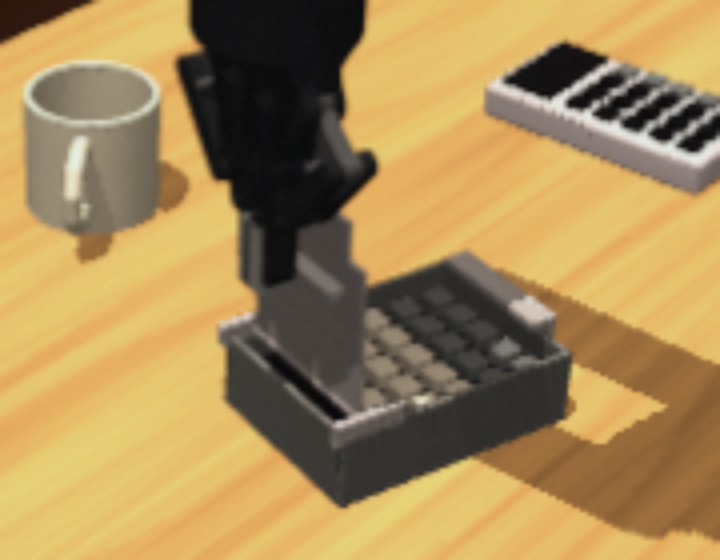

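The side view shows the shut fingertips at (280,280) in the crop, on the flap's outer side next to the rib at (320,275). The flap is about upright. I continue along the arc, going lower.

```bash
python3 -m jog '[[[-0.1,0.6,-0.1],[0,0,0],0],[[-0.1,0.6,-0.3],[0,0,0],0],[[-0.1,0.4,-0.4],[0,0,0],0],[[0,0.3,-0.4],[0,0,0],0],[[0,0.3,-0.4],[0,0,0],0]]'
python3 -c "
from h import *
state(); goal([0,45,77],[[1,0,0],[0,0,1],[0,-1,0]])"
```

```text
time_s: 4.57
eef_pos: [0.5336, 0.0061, 0.0735]
eef_rot: [-0.699, 0.701, -0.098, 0.103]
wrist_force: [-0.1, 0.2, 1.3]
opening: -0.0
t 4.57 cass mm [ 0.7 57.6 73.5] F cass [-0.2  0.2  1.3] open -0.0
tool axes in cass (cols)
 [[ 1.     0.007  0.005]
 [-0.005 -0.002  1.   ]
 [ 0.007 -1.    -0.001]]
shift cm tool [-0.06 -0.35 -1.26]
rotvec tool [ 0.002 -0.005  0.007]
```

```bash
python3 -m jog '[[[0,-0.2,-0.4],[0,-0.005,0],0],[[0,-0.1,-0.5],[0,0,0],0],[[0,0,-0.5],[0,0,0],0],[[0,0,-0.4],[0,0,0],0]]'
python3 -c "
from h import *
state(); goal([0,35,73],[[1,0,0],[0,0,1],[0,-1,0]])"
```

```text
time_s: 4.9
eef_pos: [0.5268, -0.0125, 0.075]
eef_rot: [-0.7, 0.701, -0.098, 0.1]
wrist_force: [0.3, 1.0, -0.0]
opening: -0.002
t 4.9 cass mm [-0.7 37.8 75. ] F cass [-0.   1.1 -0. ] open -0.0
tool axes in cass (cols)
 [[ 1.     0.003 -0.001]
 [ 0.001 -0.001  1.   ]
 [ 0.003 -1.    -0.001]]
shift cm tool [ 0.07  0.2  -0.28]
rotvec tool [0.001 0.001 0.003]
```

```bash
python3 -m jog '[[[0,0.2,-0.3],[0,0,0],0],[[0,0.4,-0.3],[0,0,0],0],[[0,0.4,-0.2],[0,0,0],0],[[0,0.3,-0.1],[0,0,0],0],[[0,0,0],[0,0,0],0]]'
python3 - <<'E'
from h import *
state(); c=snap("side","side2")
a=c["frame"][180:320,270:450]; cv2.imwrite("pics/c2.png",cv2.resize(a,None,fx=4,fy=4)[:,:,::-1])
E
```

```text
time_s: 5.32
eef_pos: [0.5249, -0.0238, 0.062]
eef_rot: [-0.699, 0.701, -0.097, 0.101]
wrist_force: [0.6, 0.8, 0.2]
opening: 0.003
t 5.32 cass mm [ 0.6 26.4 62. ] F cass [0.3 0.9 0.2] open 0.0
tool axes in cass (cols)
 [[ 1.     0.006  0.   ]
 [-0.    -0.002  1.   ]
 [ 0.006 -1.    -0.002]]
```

View pics/c2.png

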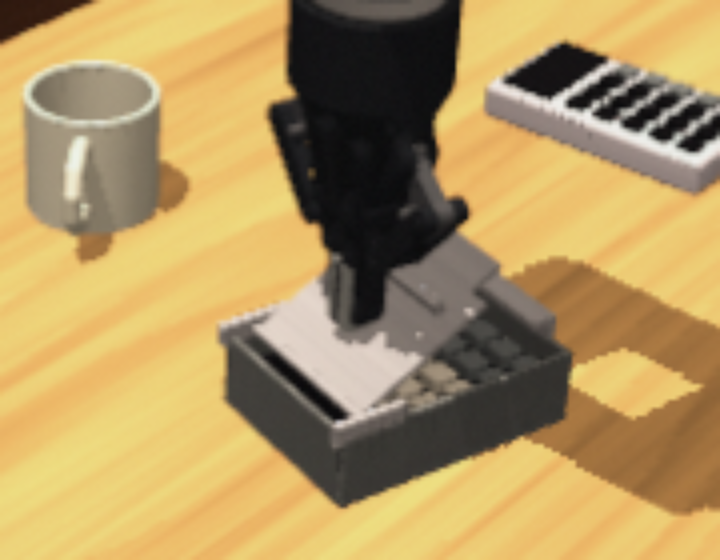

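The flap is about 27° up. The fingertips at (360,315) press its face on the hinge side of the rib at (430,295). I continue down to flat.

```bash
python3 -m jog '[[[0,0.3,-0.2],[0,0,0],0],[[0,0.3,-0.1],[0,0,0],0],[[0,0.3,-0.1],[0,0,0],0],[[0,0.2,0],[0,0,0],0],[[0,0.2,0],[0,0,0],0],[[0,0,0],[0,0,0],0]]'
python3 -c "
from h import *
state()"
```

```text
time_s: 5.87
eef_pos: [0.5241, -0.0279, 0.0479]
eef_rot: [-0.699, 0.701, -0.097, 0.101]
wrist_force: [-1.0, 0.0, 1.2]
opening: 0.004
t 5.87 cass mm [ 0.9 22.2 47.9] F cass [-1.  -0.3  1.2] open 0.0
tool axes in cass (cols)
 [[ 1.     0.006 -0.   ]
 [ 0.    -0.002  1.   ]
 [ 0.006 -1.    -0.002]]
```

```bash
python3 -m jog '[[[0,0.2,0],[0,0,0],0],[[0,0.15,0],[0,0,0],0],[[0,0.15,0],[0,0,0],0],[[0,0.15,0],[0,0,0],0],[[0,0.1,0],[0,0,0],0]]'
python3 - <<'E'
from h import *
state(); c=snap("side","side3")
Q=flap(c,(270,450,180,320)); k=(abs(Q[:,0])<25)&(Q[:,2]>35)&(Q[:,2]<70)
for y in range(-80,70,6):
    m=k&(abs(Q[:,1]-y)<3); 
    if m.sum()>4: print(y,m.sum(),np.percentile(Q[m,2],[20,50,80]).round(1))
E
```

```text
time_s: 6.28
eef_pos: [0.5246, -0.0282, 0.0431]
eef_rot: [-0.699, 0.702, -0.097, 0.1]
wrist_force: [-6.6, 0.1, 15.6]
opening: 0.001
t 6.28 cass mm [ 1.6 22.1 43.1] F cass [-6.3 -1.7 15.6] open 0.0
tool axes in cass (cols)
 [[ 1.     0.006 -0.001]
 [ 0.001 -0.003  1.   ]
 [ 0.006 -1.    -0.003]]
-68 52 [36.8 51.9 53.4]
-62 47 [52.  53.1 54.1]
-56 53 [49.9 52.2 53.5]
-50 12 [41.7 43.  43.4]
-44 44 [42.3 43.4 43.9]
-38 41 [41.9 42.6 43.4]
-32 43 [42.1 42.9 43.9]
-26 43 [42.4 43.3 44.2]
-20 5 [43.1 43.6 43.9]
-14 19 [50.7 51.5 51.9]
-8 90 [43.  47.4 51.4]
-2 32 [42.6 43.3 43.9]
4 22 [42.7 43.6 44.6]
10 22 [42.8 43.9 44.6]
16 37 [43.2 44.7 60.1]
22 44 [43.3 45.5 61.9]
28 81 [43.2 52.3 62.7]
34 104 [43.1 46.8 60.6]
40 45 [42.2 43.  44. ]
46 49 [42.6 43.3 44.2]
52 56 [42.5 43.6 44.4]
64 56 [36.3 39.1 40. ]
```

The flap lies flat: its face measures 43.5 mm up, and its free edge is short of the lip. I was pressing 15 N, so I ease off and then slide.

```bash
python3 -m jog '[[[0,0,0],[0,0,0],0],[[0,0,0],[0,0,0],0]]'
python3 -c "
from h import *
state()"
```

```text
time_s: 6.5
eef_pos: [0.5245, -0.028, 0.044]
eef_rot: [-0.699, 0.702, -0.096, 0.1]
wrist_force: [-0.5, -0.6, 1.1]
opening: 0.0
t 6.5 cass mm [ 1.4 22.3 44. ] F cass [-0.3 -0.8  1.1] open 0.0
tool axes in cass (cols)
 [[ 1.     0.006 -0.002]
 [ 0.002 -0.003  1.   ]
 [ 0.006 -1.    -0.003]]
```

```bash
python3 -m jog '[[[0,0.04,-0.2],[0,0,0],0],[[0,0.04,-0.3],[0,0,0],0],[[0,0.04,-0.3],[0,0,0],0],[[0,0.04,-0.3],[0,0,0],0]]'
python3 -c "
from h import *
state()"
```

```text
time_s: 6.83
eef_pos: [0.5223, -0.0373, 0.0432]
eef_rot: [-0.7, 0.701, -0.096, 0.101]
wrist_force: [-1.4, 4.0, 10.2]
opening: -0.003
t 6.83 cass mm [ 1.9 12.7 43.2] F cass [-2.4  3.4 10.2] open -0.0
tool axes in cass (cols)
 [[ 1.     0.007 -0.002]
 [ 0.002 -0.     1.   ]
 [ 0.007 -1.    -0.   ]]
```

```bash
python3 -m jog '[[[-0.05,0,-0.25],[0,0,0],0],[[-0.05,0.02,-0.25],[0,0,0],0],[[0,0.02,-0.25],[0,0,0],0],[[0,0.02,-0.25],[0,0,0],0]]'
python3 -c "
from h import *
state()"
```

```text
time_s: 7.17
eef_pos: [0.5193, -0.0467, 0.0433]
eef_rot: [0.701, -0.7, 0.095, -0.102]
wrist_force: [-1.3, 3.6, 7.4]
opening: -0.002
t 7.17 cass mm [ 1.6  2.8 43.3] F cass [-2.2  3.1  7.4] open -0.0
tool axes in cass (cols)
 [[ 1.     0.009 -0.002]
 [ 0.002  0.002  1.   ]
 [ 0.009 -1.     0.002]]
```

```bash
python3 -m jog '[[[-0.02,0,-0.25],[0,0,0],0],[[-0.02,0.01,-0.25],[0,0,0],0],[[0,0.01,-0.25],[0,0,0],0],[[0,0.01,-0.25],[0,0,0],0]]'
python3 - <<'E'
from h import *
state(); c=snap("side","side4")
a=c["frame"][200:320,290:440]; cv2.imwrite("pics/c4.png",cv2.resize(a,None,fx=5,fy=5,interpolation=cv2.INTER_CUBIC)[:,:,::-1])
Q=flap(c,(270,450,180,320)); k=(abs(Q[:,0])<28)&(Q[:,2]>35)&(Q[:,2]<70)
for y in range(-68,70,4):
    m=k&(abs(Q[:,1]-y)<2); 
    if m.sum()>4: print(y,m.sum(),np.percentile(Q[m,2],[20,50,80]).round(1))
E
```

```text
time_s: 7.5
eef_pos: [0.5166, -0.0565, 0.0433]
eef_rot: [0.701, -0.699, 0.095, -0.102]
wrist_force: [0.8, 4.5, 5.0]
opening: -0.001
t 7.5 cass mm [ 1.7 -7.4 43.3] F cass [-0.5  4.6  5. ] open -0.0
tool axes in cass (cols)
 [[ 1.     0.009 -0.001]
 [ 0.001  0.004  1.   ]
 [ 0.009 -1.     0.004]]
-68 22 [52.1 52.8 53.6]
-64 33 [51.6 52.7 53.8]
-60 42 [42.4 48.4 52.8]
-56 72 [42.8 48.2 52.7]
-52 38 [42.  43.1 44. ]
-48 28 [42.  43.2 44. ]
-44 25 [42.7 43.5 44. ]
-40 11 [42.8 44.1 44.4]
-32 13 [51.4 52.  52.7]
-28 59 [44.  48.3 52. ]
-24 19 [42.1 43.2 44.1]
-20 12 [41.4 43.  43.9]
-16 22 [42.6 43.5 50.4]
-12 27 [42.8 44.7 65.5]
-8 28 [43.  44.4 55.3]
-4 41 [43.  44.7 64.4]
0 72 [43.  52.9 63.7]
4 87 [43.4 49.2 61.9]
8 35 [41.8 42.7 43.7]
12 32 [42.2 43.4 43.9]
16 26 [42.9 43.4 44.2]
20 41 [42.5 43.6 44.3]
24 31 [42.2 43.4 44.4]
28 37 [42.6 43.7 44.2]
32 30 [42.9 43.9 44.8]
36 31 [41.9 43.6 44.6]
60 5 [37.6 37.7 38.8]
64 47 [36.6 38.8 40. ]
68 13 [36.5 38.4 40.7]
```

View pics/c4.png

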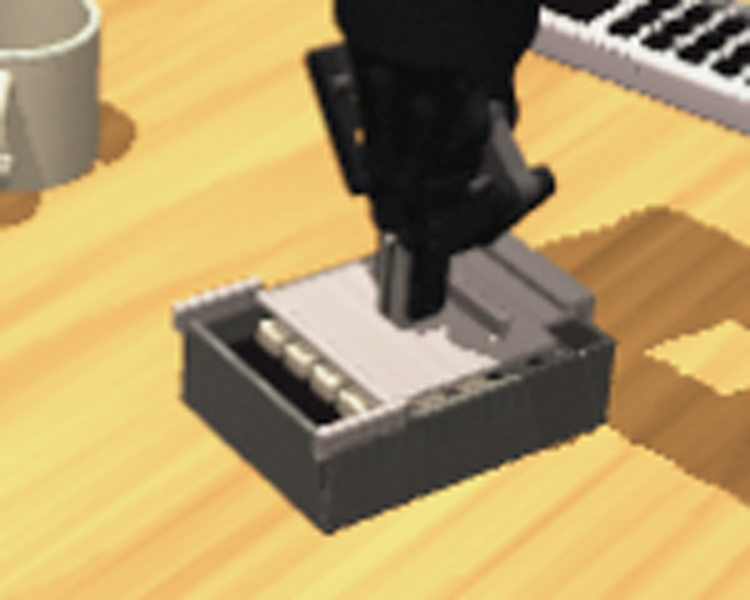

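The flap slid along with the fingertips by friction while held down. The rib is now near y = -26, the flap's rear edge near 38 and the tongue is under the lip, so it is nearly home. Next I bring the fingertips onto the rib face and push it to the stop.

```bash
python3 -m jog '[[[-0.03,0.01,-0.2],[0,0,0],0],[[-0.03,0.01,-0.2],[0,0,0],0],[[0,0.01,-0.15],[0,0,0],0]]'
python3 -c "
from h import *
state()"
```

```text
time_s: 7.8
eef_pos: [0.5149, -0.0626, 0.0432]
eef_rot: [0.701, -0.699, 0.095, -0.103]
wrist_force: [1.7, 4.1, 5.1]
opening: 0.001
t 7.8 cass mm [  1.7 -13.6  43.2] F cass [0.5 4.4 5.1] open 0.0
tool axes in cass (cols)
 [[ 1.     0.011 -0.001]
 [ 0.001  0.005  1.   ]
 [ 0.011 -1.     0.005]]
```

```bash
python3 -m jog '[[[0,0.01,-0.1],[0,0,0],0],[[0,0.01,-0.1],[0,0,0],0],[[0,0.01,-0.1],[0,0,0],0]]'
python3 -c "
from h import *
state()"
```

```text
time_s: 8.05
eef_pos: [0.5142, -0.0653, 0.0431]
eef_rot: [0.702, -0.698, 0.095, -0.103]
wrist_force: [2.7, 11.1, 5.2]
opening: 0.001
t 8.05 cass mm [  1.8 -16.4  43.1] F cass [-0.5 11.4  5.2] open 0.0
tool axes in cass (cols)
 [[ 1.     0.011  0.   ]
 [-0.     0.006  1.   ]
 [ 0.011 -1.     0.006]]
```

```bash
python3 -m jog '[[[0,0,-0.12],[0,0,0],0],[[0,0,-0.12],[0,0,0],0]]'
python3 - <<'E'
from h import *
state(); c=snap("side","side5"); t=snap("top","top5")
for n,c,b in(("side",c,(270,450,180,320)),("top",t,(300,395,262,340))):
    Q=flap(c,b)
    for lab,m in(("rear edge",(abs(Q[:,0])<36)&(abs(Q[:,2]-43.5)<2.5)&(Q[:,1]>5)&(Q[:,1]<60)),("rib top",(abs(Q[:,0])<28)&(abs(Q[:,2]-52)<2.5)&(Q[:,1]>-45)&(Q[:,1]<-15))):
        if m.sum()>5: print(n,lab,m.sum(),np.percentile(Q[m,1],[2,50,98]).round(1))
E
```

```text
time_s: 8.22
eef_pos: [0.5141, -0.0653, 0.0431]
eef_rot: [0.703, -0.697, 0.095, -0.104]
wrist_force: [2.7, 9.6, 4.8]
opening: -0.001
t 8.22 cass mm [  1.7 -16.4  43.1] F cass [-0.1 10.   4.8] open -0.0
tool axes in cass (cols)
 [[ 1.     0.011  0.002]
 [-0.002  0.011  1.   ]
 [ 0.011 -1.     0.011]]
side rear edge 339 [ 5.6 20.9 35.8]
side rib top 25 [-34.  -29.1 -16.3]
top rear edge 9 [15.8 18.2 21.9]
```

At 10 N the fingertips no longer advance, though the slide needs only about 3 N, so the flap is at its stop. I relax the push and lift straight off.

```bash
python3 -m jog '[[[0,-0.05,0],[0,0,0],0],[[0,-0.1,0],[0,0,0],0],[[0,-0.2,0.02],[0,0,0],0],[[0,-0.3,0.05],[0,0,0],0],[[0,-0.5,0.05],[0,0,0],0],[[0,-1,0],[0,0,0],0],[[0,-2,0],[0,0,0],0],[[0,-3,0],[0,0,0],0],[[0,-3,0],[0,0,0],0],[[0,-3,0],[0,0,0],0],[[0,-2,0],[0,0,0],0],[[0,0,0],[0,0,0],0]]'
python3 - <<'E'
from h import *
state(); 
for n,b in(("side",(290,440,200,320)),("top",(290,410,255,345))):
    c=snap(n,n+"6"); Q=flap(c,b)
    m=(abs(Q[:,0])<36)&(Q[:,2]>41.5)&(Q[:,2]<50)&(Q[:,1]>-20)&(Q[:,1]<42)
    p=np.polyfit(Q[m,1],Q[m,2],1); print(n,"flap plane: z@0",p[1].round(1),"slope deg",np.degrees(np.arctan(p[0])).round(1),"rear",np.percentile(Q[m,1],[98]).round(1))
    m=(abs(Q[:,0])<28)&(abs(Q[:,2]-53.5)<3)&(Q[:,1]>-45)&(Q[:,1]<-10); print("rib top y",np.percentile(Q[m,1],[3,50,97]).round(1))
    a=c["frame"][b[2]:b[3],b[0]:b[1]]; cv2.imwrite(f"pics/f{n}.png",cv2.resize(a,None,fx=4,fy=4,interpolation=cv2.INTER_CUBIC)[:,:,::-1])
E
```

```text
time_s: 9.32
eef_pos: [0.5065, -0.0679, 0.2006]
eef_rot: [0.702, -0.698, 0.1, -0.1]
wrist_force: [0.5, -0.6, 0.8]
opening: -0.0
t 9.32 cass mm [ -4.9 -21.  200.6] F cass [ 0.7 -0.4  0.8] open -0.0
tool axes in cass (cols)
 [[ 1.    -0.001  0.002]
 [-0.002  0.005  1.   ]
 [-0.001 -1.     0.005]]
side flap plane: z@0 45.2 slope deg -2.8 rear [35.1]
rib top y [-32.5 -27.7 -25.4]
top flap plane: z@0 41.2 slope deg 17.1 rear [18.1]Traceback (most recent call last):
  File "<stdin>", line 7, in <module>
    return _quantile_unchecked(
        a, q, axis, out, overwrite_input, method, keepdims, weights)
    return _ureduce(a,
                    func=_quantile_ureduce_func,
    ...<5 lines>...
                    overwrite_input=overwrite_input,
                    method=method)
    r = func(a, **kwargs)
    result = _quantile(arr,
                       quantiles=q,
    ...<2 lines>...
                       out=out,
                       weights=wgt)
    slices_having_nans = np.isnan(arr[-1, ...])
                                  ~~~^^^^^^^^^
IndexError: index -1 is out of bounds for axis 0 with size 0
```

View pics/fside.png

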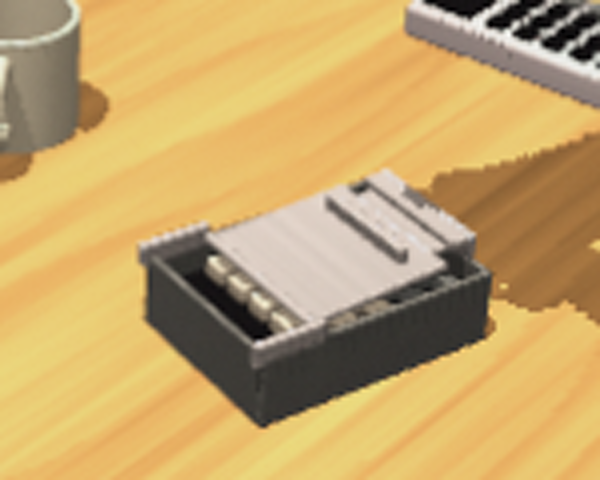

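The side view shows the flap lying closed, its tongue under the lip at (430,215) and its rib at (370,228). Its slope is 2.8°, the rest it springs up to against the lip. Its rear edge is at y ≈ 35 mm, which is where the hinge should be when home, and the tool is clear at z = 0.20.

```bash
python3 - <<'E'
from h import *
import pickle
S=pickle.load(open("side0.pkl","rb")); c=imaging.camera("side")
d=np.abs(S["frame"].astype(int)-c["frame"]).mean(2)
for n,(u0,u1,v0,v1) in dict(tray=(125,245,330,415),charger=(215,268,228,272),cup=(274,312,194,240),calc=(390,462,190,228)).items(): print(n,(d[v0:v1,u0:u1]>25).mean().round(3))
print(ctrl.hand_in())
E
```

```text
tray 0.0
charger 0.0
cup 0.0
calc 0.003
the job is handed in; nothing more can be done
None
```

The cassette is closed and the job is handed in: the flap lies tucked under the lip, and the arm finished well clear of it. With the fingertips shut I pushed the flap over until it was flat (its face measured 43.5 mm up) and slid it along while holding it down. I then pushed the rib at about 10 N until it stopped moving, and lifted off at about 9 s of robot time.

- **Tuck:** After I let go, the side view puts the flap's rear edge at y ≈ 35 mm, the fully home position. It springs up only 2.8° before resting against the lip.
- **Other objects:** The tray, charger, cup and calculator look unchanged in the side image from before to after.
- **Force:** For a moment I pressed down with about 16 N as the flap reached flat, and eased off straight away. Most of the slide came from friction under the fingertips, with the rib push only finishing it.
- **Failed check:** The last top-view depth check gave no usable result (a 17° slope that makes no sense, and no rib points). The final confirmation therefore rests on the side view and the stop force.

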